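# Square a shielded module into the test corner

### The arm

A 6-joint arm with a two-finger parallel gripper is mounted at the origin on the work surface. World frame = base frame: x ahead of the robot, y to its left, z up, the work surface at z = 0. Lengths are in m, angles in rad, forces in N, time in s.
With the tool pointing down it reaches from about 0.275 to 0.825 m from the base axis. Payload 4.9 kg.
Tool frame: the origin (TCP) lies midway between the tips of the shut fingers; the grasp point (between the pads) lies 19 mm behind it (arm.grasp_offset is the distance from the TCP to the grasp point, in m); z points along the fingers, y is the line along which they close (so a half turn about z gives the same grasp; the last joint's range is limited). The gripper opens to 85 mm and grips with 20 to 120 N. Pads are 22 mm wide; open, the fingers measure 114 mm over their backs; the gripper's body (76 mm by 85 mm) begins 54 mm behind the grasp point. The pads swing forward as they close: fully open they stand 13 mm farther back than shut.
Start: joints at [-1.255, 0.326, -0.193, 1.052, 0, 1.437], TCP at [0.239, -0.495, 0.231] pointing down, gripper open.
Joint ranges: [-2.65, 2.65], [-0.97, 1.79], [-1.3, 1.35], [-1.93, 2.1], [-1.47, 1.37], [-3.14, 3.14]. Speed limits (rad/s): [2.57, 2.57, 3.14, 3.14, 3.14, 3.14].

### API

Orientations are given as a unit quaternion [w, x, y, z].
In Python, from rig import arm, optics, finder gives the robot as it stands.
- The arm moves only by the tool servo_tool, never from a script. Its arguments are lists of equal length, an entry for each row: "dr": the turn, a rotation vector about the tool's x, y, z in units of 45 degrees (1.0 is 45 degrees), a list of three; "offset": the shift along the tool's x, y, z in units of 0.03 m (1.0 is 0.03 m), a list of three; "jaw": the closure, from 0 (fully open) to 1 (shut). A call has 1 to 8 rows; each row shifts and turns the commanded pose from where the row before left it, along the tool's axes as they then stand; what a row does not reach is not made up. A row lasts 1/10 s, in which the tool goes at most 50 mm and 8.59 degrees, less where a joint would pass 70% of its speed; a pose out of reach is approached as far as the arm can. A call with a number of a shift or a turn outside -1 to 1 is refused whole. A call with a gripper value outside its range is refused whole. The fingers move at their own pace and stop on an object; "grip_force" is the grip in N (left out, the last holds). Time passes only in rows, so rows that do not move let the fingers close. It gives the time, the measured TCP pose, the force, the opening and the grip force at its end, in the units of the state.
- arm.get_obs(): the state, without advancing time (a new reading comes with each control period).
- optics.capture(name): name is "side" or "top"; returns a dict with "color" (400x640x3 uint8, red, green, blue), "range_z" (400x640 float32, m along the optical axis (not along the pixel's ray), 0 where there is no reading), "fx", "fy", "cx", "cy" (pixels), "world_from_camera" (4x4, takes a point from camera to world coordinates). Camera axes: x right, y down, z forward; pixel columns grow to the right and rows downward; lengths in m; the calibration is good to about 2 mm. A picture is of the moment at which its call begins.
- arm.finish_job(): hands the job in; it is judged then, once.
Trained networks look in a picture, given as the dict that the camera call returned (one of the last four; its "shot" number tells which), for a name from the list of things; names that differ only in an ending like _2 or _b are one class to them, and where a whole thing is asked for, a point or a joint stands for the part that bears it (a point fixed in the world has none). Each returns a list of dicts, best first, with "p" (0 to 1); they miss things now and then, are a little off and sometimes report something else, mostly with a low value. They report only what shows in the picture. A call takes as long as a camera call. They do not tell look-alikes from the thing itself.
- finder.recognise(picture, target): "rect" ([left, top, width, height] in pixels, round what is visible of it).
- finder.regions_of(picture, target): "region" (400x640 bool, what is visible of it) and "rect" ([left, top, width, height] in pixels, round what is visible of it).
The state is a dict: "t": time; "q": joint angles; "dq": joint speeds; "tau": joint torques, N m; "eef_pos": TCP position; "ee_rot": TCP orientation; "force": force on the tool from outside, world axes, zero at the start; "ft_torque": the same for the moment, N m; "grip_width": finger opening in m; "gripper_force": force on a finger pad.
Only numpy, scipy, OpenCV 4.12 (cv2) and the standard library are available. Lean on these libraries where they do the work, as an engineer would, in place of code of your own. Each camera call takes 0.05 s, during which the arm holds its last target. There are 200 camera calls.

### The job

Push the longer of the two flat sheet-metal modules along the bench into the L-shaped aluminium corner stop, so that one of its long sides lies flush against the long fence and one of its ends is right up against the short end wall. Only push it with the fingers: it must stay flat on the bench, never lifted or tipped. Leave the shorter module and everything else where it stands, and finish with the hand clear.

Things in the scene. Friction and masses are not known exactly. Their poses are not given: they have to be found in the camera images.
- long_module: The long module, to be pushed: flat steel box, 90 (own x) x 130 (own y) x 40 mm high, seven black vent slots on top; too wide to grasp. Origin: centre of its underside. 0.4 to 0.8 kg, slides with 2 to 6 N. Starts with its centre 145 to 165 mm in front of the long fence, turned up to 0.35 rad from it, beside the short module; either may be nearer the end wall.
- corner_stop: Aluminium corner stop screwed to the bench: two walls 30 mm high, 8 mm thick. Yaw within 0.15 rad. Origin: inside corner at bench level. Long fence: inner face is x = 0, from y = 0 to -392 mm. End wall: inner face is y = 0, from x = 0 to -100 mm. Open bench inside, at x < 0, y < 0 (towards the robot, to its right). A long module fully home has its centre at x = -45, y = -65 mm, long side along y.
- short_module: The short module, a bystander: like the long one, but 70 (own x) x 60 (own y) x 40 mm high with three vent slots. Loose. Origin: centre of its underside. Starts with its centre 145 to 165 mm in front of the fence, turned at most 0.25 rad from it, so the long module can pass between it and the fence with about 14 mm to spare.
- transformer: Bystander: mains transformer, steel core with copper winding, 64 x 85 mm, 48 mm high, loose on the bench to the right. Origin: centre of its underside.
- tall_capacitor: Bystander: upright black capacitor can, 35 mm diameter, 55 mm high, loose, beyond the two modules on the side away from the end wall. Origin: centre of its underside.
- wide_capacitor: Bystander: upright black capacitor can, 44 mm diameter, 45 mm high, loose, on the left outside the corner stop. Origin: centre of its underside.
- tape_roll: Bystander: grey ring of 90 mm outer diameter, 20 mm high, lying flat on the left. Origin: centre of its underside.
- screwdriver: Bystander: screwdriver lying on the bench on the right. Origin: on its underside, along its length.
Mind the look-alikes: they are no part of the job. Leave any blue or red look-alike of the long_module alone.

How it is judged:
At the end, for the whole second after the job is handed in: The long module lies flat and at rest in the corner: its long side within 3.5 mm of the fence and square to it within 0.04 rad, its end within 3.5 mm of the end wall; every other loose thing within 20 mm of where it started (x of long_module in the frame of corner_stop between -0.0485 and -0.04 m and y of long_module in the frame of corner_stop between -0.0685 and -0.06 m and angle between the x axis of long_module and the x axis of corner_stop, either way round below 0.04 rad and angle between long_module's own z axis and vertical below 0.05 rad and height (world z) of long_module below 0.004 m and linear speed of long_module below 0.01 m/s and angular speed of long_module below 0.05 rad/s and distance of each of short_module, transformer, tall_capacitor, wide_capacitor, tape_roll, screwdriver from where it was at the start of the episode below 0.02 m); the robot touches nothing.
It fails at once if the long module is lifted more than 12 mm off the bench (height (world z) of long_module above 0.012 m).
It fails at once if the long module is tipped by more than 0.2 rad (angle between long_module's own z axis and vertical above 0.2 rad).
It fails at once if a bystander is moved by more than 20 mm (distance of any of short_module, transformer, tall_capacitor, wide_capacitor, tape_roll, screwdriver from where it was at the start of the episode above 0.02 m).
It also fails if it takes over 51 s, if anything falls off the work surface, if the arm or the gripper's body presses on something with over 40 N, if the wrist force passes 120 N, or if a joint passes its speed limit or range.

## Working session

There is one attempt and no reset: what is moved stays moved. The work goes in short steps, Python scripts to look and compute and a tool call to move; the robot and the scene stay as the last step left them, time stands still between calls to the robot, and variables do not carry over. Pictures are saved under pics/ and viewed, at most 10 in all, crops included, and the job is handed in when it is done.

Besides the shell and the picture viewer there is one more tool, called after "Emit:" as name(argument=value, ...) on one line, values as JSON. servo_tool: Moves the arm, as the interface text tells. Its arguments: {"type":"object","properties":{"dr":{"type":"array","items":{"type":"array","items":{"type":"number","minimum":-1,"maximum":1}}},"offset":{"type":"array","items":{"type":"array","items":{"type":"number","minimum":-1,"maximum":1}}},"jaw":{"type":"array","items":{"type":"number"}},"grip_force":{"type":"number"}},"required":["dr","offset","jaw"]}

```bash
mkdir -p pics; cat > h.py <<'E'
import numpy as np, cv2
from rig import arm, optics, finder
def cloud(p):
    z=p["range_z"]; v,u=np.mgrid[:400,:640]
    P=np.stack([(u-p["cx"])/p["fx"]*z,(v-p["cy"])/p["fy"]*z,z,np.ones_like(z)],-1)
    W=(P@np.array(p["world_from_camera"]).T)[...,:3]; W[z==0]=np.nan
    return W
E
python3 - <<'E'
from h import *
o=arm.get_obs(); print(o["eef_pos"],o["ee_rot"],o["t"])
p=optics.capture("top"); s=optics.capture("side")
cv2.imwrite("pics/top.png",p["color"][...,::-1]); cv2.imwrite("pics/side.png",s["color"][...,::-1])
W=cloud(p)
for n in ["long_module","corner_stop","short_module","tall_capacitor","transformer","wide_capacitor","tape_roll","screwdriver"]:
    for d in finder.regions_of(p,n)[:4]:
        m=d["region"]; Q=W[m]; Q=Q[~np.isnan(Q[:,0])]
        if len(Q)<5: continue
        zt=np.percentile(Q[:,2],90); T=Q[abs(Q[:,2]-zt)<.006][:,:2]
        r=cv2.minAreaRect((T*1000).astype(np.float32))
        print(n,round(d["p"],2),d["rect"],"ztop",zt.round(3),"rect mm",np.round(r[0],1),np.round(r[1],1),round(r[2],1))
E
```

```text
[ 0.23893782 -0.49472456  0.23050354] [-8.71949124e-04  9.74820158e-01  2.22990787e-01 -8.81959330e-05] 0.0
long_module 0.94 [302.1, 190.5, 44.0, 31.9] ztop 0.042 rect mm [450.2 -67.7] [ 90.9 126.5] 0.3
long_module 0.91 [348.9, 245.5, 47.3, 29.4] ztop 0.042 rect mm [ 282.7 -201.3] [ 54.  130.8] 31.4
long_module 0.75 [200.4, 215.4, 51.4, 35.3] ztop 0.042 rect mm [360.7 217.9] [130.3  89.6] 88.9
corner_stop 0.58 [233.8, 134.1, 145.1, 44.4] ztop 0.03 rect mm [619.8 -14.5] [103.8 407.7] 9.4
short_module 0.68 [265.5, 181.0, 21.8, 28.5] ztop 0.042 rect mm [479.1  77.6] [70.2 57. ] 1.7
transformer 0.77 [424.9, 203.9, 35.7, 25.7] ztop 0.049 rect mm [ 429.8 -431.1] [61.6 61.9] 23.8
wide_capacitor 0.71 [182.2, 187.5, 16.8, 7.9] ztop 0.047 rect mm [489.  335.6] [42.6 36.5] 89.2
tape_roll 0.87 [151.7, 238.6, 29.9, 32.4] ztop 0.022 rect mm [301.7 389.7] [87.4 88.2] 2.5
screwdriver 0.65 [444.3, 159.8, 27.4, 21.7] ztop 0.027 rect mm [ 574.3 -486.5] [19.7 94.2] 34.0
```

View pics/top.png

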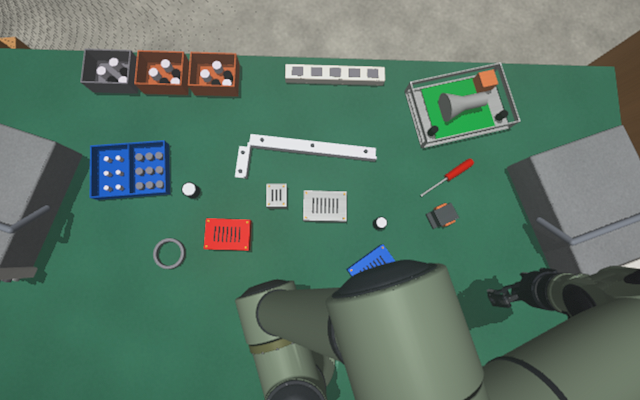

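Candidates: grey at (325,206), red at (228,235) and blue at (371,262); the short grey one at (277,195) is the bystander. By description I choose the grey seven-slot one at (325,206). Next I'll check that choice in a crop and fit the poses.

```bash
cat >> h.py <<'E'
from scipy.optimize import minimize
def clus(W,c,r,z0,z1):
    m=(np.hypot(W[...,0]-c[0],W[...,1]-c[1])<r)&(W[...,2]>z0)&(W[...,2]<z1); return W[m][:,:2]
def fitrect(T,lx,ly):
    # pose whose lx(x) by ly(y) rectangle matches points
    r=cv2.minAreaRect((T*1000).astype(np.float32)); c0=np.array(r[0])/1000
    def cost(q):
        c,s=np.cos(q[2]),np.sin(q[2]); D=T-q[:2]
        a=abs(D@[c,s])-lx/2; b=abs(D@[-s,c])-ly/2
        return (np.clip(a,0,.02)**2+np.clip(b,0,.02)**2).sum()*1e6
    best=None
    for y in np.arange(-.5,.51,.1):
        o=minimize(cost,[*c0,y],method="Nelder-Mead",options=dict(xatol=1e-5,fatol=1e-4))
        if best is None or o.fun<best.fun: best=o
    return best.x
def fitstop(T):
    # bounded L fit: points should lie in band fence x 0..8mm or end wall y 0..8mm
    def cost(q):
        c,s=np.cos(q[2]),np.sin(q[2]); D=T-q[:2]; x=D@[c,s]; y=D@[-s,c]
        f=np.hypot(np.clip(abs(x-.004)-.004,0,None),np.clip(np.maximum(-.392-y,y-.008),0,None))
        e=np.hypot(np.clip(abs(y-.004)-.004,0,None),np.clip(np.maximum(-.1-x,x-.008),0,None))
        return (np.clip(np.minimum(f,e),0,.01)**2).sum()*1e6
    best=None
    for x0 in (.63,.64,.65):
      for y0 in (.16,.175,.19):
        for yw in (-.17,-.14):
          o=minimize(cost,[x0,y0,yw],method="Nelder-Mead",options=dict(xatol=1e-5,fatol=1e-4))
          if best is None or o.fun<best.fun: best=o
    return best.x,best.fun/len(T)
def instop(S,p):
    c,s=np.cos(S[2]),np.sin(S[2]); d=np.array(p[:2])-S[:2]
    return np.round([1000*(d@[c,s]),1000*(d@[-s,c]),(p[2]-S[2])*1000],1) # mm,mm,mrad
E
python3 - <<'E'
from h import *
p=optics.capture("top"); W=cloud(p)
c=p["color"][120:280,200:400,::-1]; cv2.imwrite("pics/crop.png",cv2.resize(c,None,fx=3.7,fy=3.7,interpolation=cv2.INTER_CUBIC))
T=clus(W,(.6198,-.0145),.24,.024,.036); T=T[T[:,0]>.53]; 
S,e=fitstop(T); print("stop",S,e,len(T), T.min(0),T.max(0))
L=fitrect(clus(W,(.450,-.068),.095,.036,.047),.09,.13); print("long",L,instop(S,L))
K=fitrect(clus(W,(.479,.078),.05,.036,.047),.07,.06); print("short",K,instop(S,K))
C=clus(W,(.40,-.23),.12,.045,.065); print("tallcap",C.mean(0) if len(C) else None,len(C))
np.save("S.npy",S)
E
```

```text
stop [ 0.63565309  0.16357665 -0.09182117] 10.489887575901799 535 [ 0.5380075  -0.22480297] [0.8593557  0.17977768]
long [ 0.45056009 -0.06789461 -0.02515735] [-163.1 -247.5   66.7]
short [0.4792236  0.07809883 0.01632119] [-147.9  -99.5  108.1]
tallcap [ 0.4001173  -0.23291766] 115
```

View pics/crop.png

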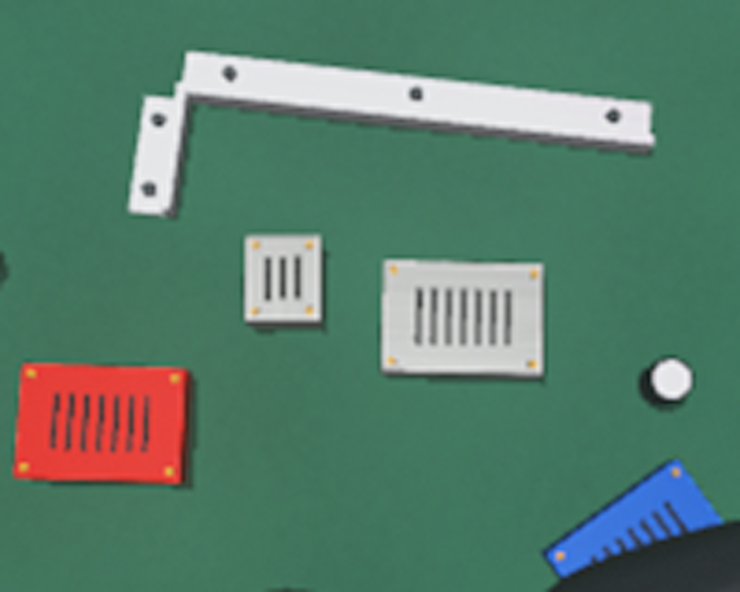

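The crop confirms the plain grey seven-slot module, crop (462,318). The stop has screwed flanges on its outside, so I'll refit its inner edges.

```bash
cat >> h.py <<'E'
def px2w(p,uv,z):
    M=np.array(p["world_from_camera"]); uv=np.atleast_2d(uv)
    d=np.c_[(uv[:,0]-p["cx"])/p["fx"],(uv[:,1]-p["cy"])/p["fy"],np.ones(len(uv))]@M[:3,:3].T
    return (M[:3,3]+d*((z-M[2,3])/d[:,2])[:,None])[:,:2]
E
python3 - <<'E'
from h import *
p=optics.capture("top"); W=cloud(p)
T=clus(W,(.6198,-.0145),.24,.024,.036); T=T[(T[:,0]>.52)&(T[:,0]<.68)]
def env(a,b,lo,hi,n):
    o=[]
    for l in np.arange(lo,hi,n):
        m=(a>=l)&(a<l+n)
        if m.sum()>1: o.append((a[m][b[m].argmin()],b[m].min(),b[m].max()))
    return np.array(o)
F=T[T[:,0]>.555]; F=F[F[:,1]<.15]; e=env(F[:,1],F[:,0],-.24,.14,.01)
for k in (1,2):
    q=np.polyfit(e[:,0],e[:,k],1); r=e[:,k]-np.polyval(q,e[:,0]); print("fence",k,q,r.std())
E_=T[(T[:,1]>.13)&(T[:,0]<.61)]; e=env(E_[:,0],E_[:,1],.53,.61,.008); print("end wall",e.round(4).tolist())
# colour edge: crop pixel -> full pixel of inner top edge (white/dark boundary)
g=p["color"].astype(float).min(-1)
pts=[]
for u in range(258,372,4):
    col=g[134:165,u]; i=np.where(col>180)[0].max(); a,b=col[i],col[i+1]
    pts.append((u,134+i+np.clip((a-150)/(a-b+1e-6),0,1)))
w=px2w(p,np.array(pts),.03); q=np.polyfit(w[:,1],w[:,0],1); print("colour fence x=",q,(w[:,0]-np.polyval(q,w[:,1])).std())
m=(p["color"].min(-1)>150)&(np.abs(W[...,0]-.45)<.08)&(np.abs(W[...,1]+.068)<.1)
r=cv2.minAreaRect((px2w(p,np.argwhere(m)[:,::-1],.04)*1000).astype(np.float32)); print(r)
E
```

```text
fence 1 [0.09198881 0.62079839] 0.0006963534465025888
fence 2 [0.09147955 0.62849145] 0.0009518747705373311
end wall [[0.5361, 0.1729, 0.1752], [0.5444, 0.1726, 0.179], [0.5479, 0.173, 0.1795], [0.5609, 0.1709, 0.1763], [0.5688, 0.1703, 0.1773], [0.572, 0.1705, 0.177], [0.5852, 0.1684, 0.1748], [0.5875, 0.168, 0.175], [0.5944, 0.1687, 0.1755], [0.6064, 0.1658, 0.1727]]
colour fence x= [0.0917707  0.61866445] 0.0003066614657033602
((449.2765808105469, -69.19491577148438), (90.39302825927734, 128.8724822998047), 0.06099020689725876)
```

Emit:
servo_tool(dr=[[0,0,0.19],[0,0,0.19],[0,0,0.19],[0,0,0.13]], offset=[[0,0,0],[0,0,0],[0,0,0],[0,0,0]], jaw=[0,0,0,0])

```text
t: 1.0
eef_pos: [0.2391, -0.4953, 0.2313]
ee_rot: [0.0, 0.999, -0.052, -0.0]
force: [-0.0, 0.0, -0.6]
grip_width: 0.0853
gripper_force: 0.0
```

Emit:
servo_tool(dr=[[0,0,-0.015],[0,0,0],[0,0,0],[0,0,0],[0,0,0],[0,0,0],[0,0,0],[0,0,0]], offset=[[0.2,-1,0],[0.2,-1,0],[0.2,-1,0],[0.2,-1,0],[0.2,-1,0],[0.2,-1,0],[0.2,-1,0],[0.2,-1,0]], jaw=[0,0,0,0,0,0,0,0])

```text
t: 1.8
eef_pos: [0.3087, -0.2595, 0.2314]
ee_rot: [0.0, 0.999, -0.044, 0.0]
force: [-0.0, 0.2, -0.1]
grip_width: 0.0856
gripper_force: 0.0
```

Emit:
servo_tool(dr=[[0,0,0],[0,0,0],[0,0,0],[0,0,0],[0,0,0],[0,0,0],[0,0,0],[0,0,0]], offset=[[0.2,-1,0],[0.2,-1,0],[0.2,-1,0],[0.2,-1,0],[0.2,-1,0],[0.2,-1,0],[0.2,-0.85,0],[0,0,0]], jaw=[0,0,0,0,0,0,0,0])

```text
t: 2.6
eef_pos: [0.3688, -0.0575, 0.2315]
ee_rot: [-0.0, 0.999, -0.042, 0.0]
force: [-0.2, 0.8, -0.3]
grip_width: 0.0855
gripper_force: 0.0
```

Emit:
servo_tool(dr=[[0,0,0],[0,0,0],[0,0,0],[0,0,0],[0,0,0],[0,0,0],[0,0,0],[0,0,0]], offset=[[0,0.08,1],[0,0,1],[0,0,1],[0,0,1],[0,0,1],[0,0,1],[0,0,1],[0,0,0.5]], jaw=[0,0,0,0,0,0,0,0])

```text
t: 3.4
eef_pos: [0.367, -0.0624, 0.0045]
ee_rot: [-0.0, 0.999, -0.045, -0.001]
force: [-0.8, -1.1, 0.2]
grip_width: 0.0858
gripper_force: 0.0
```

Emit:
servo_tool(dr=[[0,0,0],[0,0,0],[0,0,0],[0,0,0]], offset=[[0.2,0,0],[0.2,0,0],[0.2,0,0],[0.2,0,0]], jaw=[0,0,0,0])

```text
t: 3.8
eef_pos: [0.3932, -0.0643, 0.0072]
ee_rot: [0.0, 0.999, -0.044, 0.001]
force: [-2.8, 0.9, 1.7]
grip_width: 0.0853
gripper_force: 1.5
```

```bash
python3 - <<'E'
from h import *
o=arm.get_obs(); print(o["eef_pos"],o["force"],o["t"])
p=optics.capture("top"); s=optics.capture("side")
a=cv2.resize(p["color"][120:280,200:440,::-1],(720,480)); cv2.imwrite("pics/a1.png",a); cv2.imwrite("pics/s1.png",s["color"][...,::-1])
E
```

```text
[ 0.39320187 -0.06432795  0.00719522] [-2.79708669  0.9348866   1.74269813] 3.8
```

View pics/a1.png

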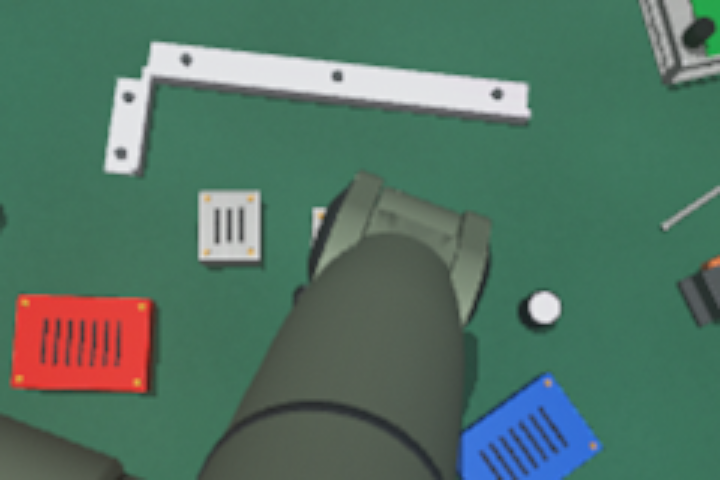

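View pics/s1.png

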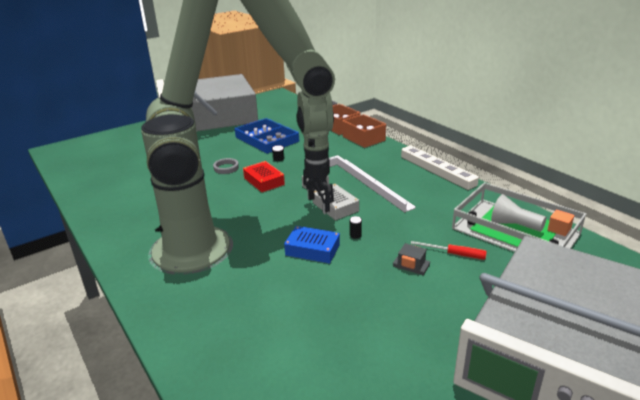

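The hand is in contact: in the side view, the fingers are at (322,190), behind the grey module. Pushing towards the fence.

Emit:
servo_tool(dr=[[0,0,0],[0,0,0],[0,0,0],[0,0,0],[0,0,0],[0,0,0],[0,0,0],[0,0,0]], offset=[[0.2,0,0],[0.2,0,0],[0.2,0,0],[0.2,0,0],[0.2,0,0],[0.2,0,0],[0.2,0,0],[0.2,0,0]], jaw=[0,0,0,0,0,0,0,0])

```text
t: 4.7
eef_pos: [0.4407, -0.0685, 0.0062]
ee_rot: [0.0, 0.999, -0.044, 0.0]
force: [-2.3, -0.3, 0.5]
grip_width: 0.0856
gripper_force: 1.4
```

Emit:
servo_tool(dr=[[0,0,0],[0,0,0],[0,0,0],[0,0,0],[0,0,0],[0,0,0],[0,0,0],[0,0,0]], offset=[[0.2,0,0],[0.2,0,0],[0.2,0,0],[0.2,0,0],[0.2,0,0],[0.2,0,0],[0.1,0,0],[0,0,0]], jaw=[0,0,0,0,0,0,0,0])

```text
t: 5.5
eef_pos: [0.4799, -0.0719, 0.0065]
ee_rot: [0.0, 0.999, -0.044, 0.001]
force: [0.5, -0.1, -0.2]
grip_width: 0.0853
gripper_force: 0.0
```

```bash
cat > m.py <<'E'
from h import *
S=np.load("S.npy"); o=arm.get_obs(); print(o["eef_pos"].round(4) if hasattr(o["eef_pos"],"round") else o["eef_pos"],np.round(o["force"],1),o["t"],"tcp stop",instop(S,[*o["eef_pos"][:2],0]))
for cam in ("top","side"):
    p=optics.capture(cam); W=cloud(p)
    for n,lx,ly in (("long_module",.09,.13),("short_module",.07,.06)):
        for d in finder.regions_of(p,n)[:4]:
            Q=W[d["region"]]; Q=Q[(abs(Q[:,2]-.042)<.006)][:,:2]
            if len(Q)<20: continue
            f=fitrect(Q,lx,ly); print(cam,n,round(d["p"],2),np.round(d["rect"]),len(Q),instop(S,f))
E
python3 m.py
```

```text
[ 0.4799 -0.0719  0.0065] [ 0.5 -0.1 -0.2] 5.5 tcp stop [-133.5 -248.8   91.8]
top long_module 0.91 [354. 245.  49.  43.] 797 [-331.  -412.8  697.6]
top short_module 0.95 [267. 182.  19.  27.] 442 [-148.   -99.5  125.5]
side long_module 0.75 [287. 227.  53.  36.] 941 [-335.3 -415.7  749.7]
side long_module 0.6 [336. 176.  46.  32.] 372 [ -79.1 -264.7  -31.8]
side long_module 0.6 [242. 162.  44.  30.] 509 [-280.8   23.4   79.8]
side short_module 0.78 [303. 168.  23.  25.] 197 [-150.3 -105.2  126. ]
```

Emit:
servo_tool(dr=[[0,0,0],[0,0,0],[0,0,0],[0,0,0],[0,0,0],[0,0,0]], offset=[[0.2,0,0],[0.2,0,0],[0.2,0,0],[0.2,0,0],[0.1,0,0],[0.1,0,0]], jaw=[0,0,0,0,0,0])

```text
t: 6.4
eef_pos: [0.5084, -0.0744, 0.0062]
ee_rot: [0.0, 0.999, -0.044, -0.001]
force: [-5.2, -0.3, 3.4]
grip_width: 0.0857
gripper_force: 2.3
```

Emit:
servo_tool(dr=[[0,0,0],[0,0,0],[0,0,0]], offset=[[0.08,0,0],[0.08,0,0],[0,0,0]], jaw=[0,0,0])

```text
t: 6.7
eef_pos: [0.5124, -0.0746, 0.0061]
ee_rot: [-0.0, 0.999, -0.044, -0.001]
force: [-5.4, 0.8, 2.4]
grip_width: 0.0852
gripper_force: 2.6
```

Emit:
servo_tool(dr=[[0,0,0],[0,0,0],[0,0,0]], offset=[[0.07,0,0],[0.07,0,0],[0,0,0]], jaw=[0,0,0])

```text
t: 7.0
eef_pos: [0.5123, -0.0746, 0.0055]
ee_rot: [0.0, 0.999, -0.045, -0.005]
force: [-13.0, 1.2, 10.1]
grip_width: 0.0854
gripper_force: 7.1
```

```bash
python3 m.py
```

```text
[ 0.5123 -0.0746  0.0055] [-13.    1.2  10.1] 7.0 tcp stop [-101.  -248.5   91.8]
top long_module 0.78 [375. 243.  27.  41.] 508 [-309.1 -424.1 -586.3]
top short_module 0.76 [267. 183.  19.  22.] 393 [-148.1  -98.8  112. ]
side long_module 0.83 [342. 176.  48.  32.] 347 [ -46.  -263.5   -4.8]
side long_module 0.75 [241. 163.  42.  30.] 506 [-280.2   24.1  104.7]
side long_module 0.73 [283. 224.  56.  40.] 966 [-334.9 -414.3  717.5]
side short_module 0.89 [300. 169.  27.  24.] 209 [-149.1 -104.2  140.3]
```

Emit:
servo_tool(dr=[[0,0,0],[0,0,0],[0,0,0],[0,0,0],[0,0,0],[0,0,0],[0,0,0],[0,0,0]], offset=[[-0.5,0,0],[-0.5,0,0],[0,0,-1],[0,0,-1],[0,0,-1],[0,0.9,0],[0,0.9,0],[0,0.9,0]], jaw=[0,0,0,0,0,0,0,0])

```text
t: 8.1
eef_pos: [0.4823, -0.1546, 0.0974]
ee_rot: [0.001, 0.999, -0.044, 0.002]
force: [0.3, 0.5, -0.7]
grip_width: 0.0855
gripper_force: 0.0
```

Emit:
servo_tool(dr=[[0,0,0],[0,0,-0.19],[0,0,-0.19],[0,0,-0.19],[0,0,-0.19],[0,0,-0.19],[0,0,-0.19],[0,0,-0.19]], offset=[[0,0.7,0],[0,0,0],[0,0,0],[0,0,0],[0,0,0],[0,0,0],[0,0,0],[0,0,0]], jaw=[0,0,0,0,0,0,0,0])

```text
t: 8.9
eef_pos: [0.4802, -0.1747, 0.0968]
ee_rot: [0.001, 0.886, 0.463, 0.001]
force: [-0.6, -0.5, 0.1]
grip_width: 0.0854
gripper_force: 0.0
```

Emit:
servo_tool(dr=[[0,0,-0.19],[0,0,-0.19],[0,0,-0.19],[0,0,-0.1],[0,0,0]], offset=[[0,0,0],[0,0,0],[0,0,0],[0,0,0],[0,0,0]], jaw=[0,0,0,0,0])

```text
t: 9.4
eef_pos: [0.48, -0.1746, 0.0968]
ee_rot: [0.001, 0.738, 0.675, 0.001]
force: [0.1, -0.8, -0.3]
grip_width: 0.0849
gripper_force: 0.0
```

```bash
python3 m.py; python3 -c "
from rig import arm;o=arm.get_obs();print(o['ee_rot'],o['q'])"
```

```text
[ 0.48   -0.1746  0.0968] [ 0.1 -0.8 -0.3] 9.4 tcp stop [-124.  -351.1   91.8]
top long_module 0.7 [304. 150.  47.  36.] 1180 [ -45.  -250.3    6.3]
top long_module 0.67 [207. 218.  44.  25.] 527 [-255.1   28.4   13.2]
top short_module 0.6 [268. 184.  18.  25.] 436 [-147.8 -100.5  116. ]
side long_module 0.74 [282. 224.  59.  38.] 964 [-335.6 -414.7  726.3]
side long_module 0.61 [241. 161.  46.  32.] 511 [-279.3   23.1   76.4]
side long_module 0.6 [347. 177.  44.  31.] 541 [ -45.8 -255.5   18.9]
side short_module 0.78 [304. 171.  26.  19.] 206 [-149.1 -105.8  138.1]
[1.70076983e-04 7.37832793e-01 6.74983503e-01 1.06911822e-04] [-4.93864308e-01  3.89139287e-01 -4.84460918e-01  6.96804489e-01
  8.97175765e-05  1.16584364e+00]
```

Emit:
servo_tool(dr=[[0,0,0],[0,0,0],[0,0,0],[0,0,0],[0,0,0],[0,0,0],[0,0,0],[0,0,0]], offset=[[0,0.85,0],[0,0.86,0],[0,0.86,0],[0,0,0],[0,0,1],[0,0,1],[0,0,0.9],[0,0,0]], jaw=[0.5,0.5,0.5,0.5,0.5,0.5,0.5,0.5])

```text
t: 10.5
eef_pos: [0.5517, -0.1793, 0.0058]
ee_rot: [-0.004, 0.738, 0.675, -0.002]
force: [-0.9, 0.3, -0.6]
grip_width: 0.0428
gripper_force: 0.0
```

```bash
python3 m.py|head -1
```

```text
[ 0.5517 -0.1793  0.0058] [-0.9  0.3 -0.6] 10.5 tcp stop [ -52.2 -349.2   91.8]
```

Emit:
servo_tool(dr=[[0,0,0],[0,0,0],[0,0,0],[0,0,0],[0,0,0],[0,0,0],[0,0,0],[0,0,0]], offset=[[0,0.17,0],[0.3,0,0],[0.3,0,0],[0.2,0,0],[0.2,0.003,0],[0.2,0.003,0],[0.2,0.003,0],[0.2,0.003,0]], jaw=[0.5,0.5,0.5,0.5,0.5,0.5,0.5,0.5])

```text
t: 11.6
eef_pos: [0.565, -0.1339, 0.0095]
ee_rot: [0.0, 0.738, 0.675, -0.001]
force: [-1.8, -5.4, 3.7]
grip_width: 0.0429
gripper_force: 2.6
```

Emit:
servo_tool(dr=[[0,0,0],[0,0,0],[0,0,0],[0,0,0],[0,0,0],[0,0,0],[0,0,0],[0,0,0]], offset=[[0.2,0.003,0],[0.2,0.003,0],[0.2,0.003,0],[0.2,0.003,0],[0.2,0.003,0],[0.2,0.003,0],[0.2,0.003,0],[0.2,0.003,0]], jaw=[0.5,0.5,0.5,0.5,0.5,0.5,0.5,0.5])

```text
t: 12.4
eef_pos: [0.5694, -0.0864, 0.0094]
ee_rot: [0.0, 0.738, 0.675, -0.001]
force: [-3.6, -5.6, 3.1]
grip_width: 0.0428
gripper_force: 2.9
```

```bash
python3 m.py
```

```text
[ 0.5694 -0.0864  0.0094] [-3.6 -5.6  3.1] 12.4 tcp stop [ -43.1 -255.    91.8]
top long_module 0.64 [279. 147.  23.  32.] 329 [ -42.1 -125.7  337.3]
top long_module 0.59 [374. 244.  29.  44.] 505 [ -325.1  -440.5 -1441. ]
top short_module 0.5 [265. 184.  19.  10.] 141 [-128.7  -94.2 -408.2]
side long_module 0.86 [284. 226.  55.  32.] 930 [-335.7 -416.3  763.6]
side long_module 0.67 [243. 162.  43.  29.] 503 [-280.5   23.6   68.7]
side long_module 0.64 [332. 164.  40.  32.] 251 [ -47.6 -180.1   11. ]
side short_module 0.7 [306. 171.  20.  24.] 202 [-150.2 -104.4  153.6]
side short_module 0.28 [392. 242.  38.  34.] 206 [-150.3 -616.   480.9]
```

Emit:
servo_tool(dr=[[0,0,0],[0,0,0],[0,0,0],[0,0,0],[0,0,0],[0,0,0],[0,0,0],[0,0,0]], offset=[[0.2,0,0],[0.2,0,0],[0.2,0,0],[0.2,0,0],[0.2,0,0],[0.2,0,0],[0.2,0,0],[0.2,0,0]], jaw=[0.5,0.5,0.5,0.5,0.5,0.5,0.5,0.5])

```text
t: 13.5
eef_pos: [0.5744, -0.0374, 0.0093]
ee_rot: [-0.0, 0.738, 0.675, 0.0]
force: [-0.2, -1.5, -1.4]
grip_width: 0.0429
gripper_force: 0.9
```

Emit:
servo_tool(dr=[[0,0,0],[0,0,0],[0,0,0],[0,0,0],[0,0,0],[0,0,0],[0,0,0],[0,0,0]], offset=[[0.2,0,0],[0.2,0,0],[0.2,0,0],[0.2,0,0],[0.2,0,0],[0.2,0,0],[0.2,0,0],[0.2,0,0]], jaw=[0.5,0.5,0.5,0.5,0.5,0.5,0.5,0.5])

```text
t: 14.3
eef_pos: [0.5786, 0.0103, 0.0093]
ee_rot: [-0.0, 0.738, 0.675, -0.0]
force: [-0.9, -1.3, 0.2]
grip_width: 0.0429
gripper_force: 0.9
```

```bash
python3 m.py
```

```text
[0.5786 0.0103 0.0093] [-0.9 -1.3  0.2] 14.3 tcp stop [ -42.7 -157.9   91.8]
top long_module 0.74 [348. 244.  56.  52.] 1310 [-334.2 -410.2  718.3]
side long_module 0.74 [283. 226.  57.  36.] 969 [-335.3 -414.1  721.2]
side long_module 0.7 [318. 158.  35.  28.] 223 [-50.9 -81.9  46.2]
side long_module 0.6 [244. 162.  42.  31.] 507 [-280.2   23.3   84.8]
side short_module 0.82 [302. 170.  25.  20.] 210 [-148.1 -105.1  168.1]
```

Emit:
servo_tool(dr=[[0,0,0],[0,0,0],[0,0,0],[0,0,0],[0,0,0],[0,0,0]], offset=[[0.15,0,0],[0.15,0,0],[0.15,0,0],[0.07,0,0],[0.06,0,0],[0,0,0]], jaw=[0.5,0.5,0.5,0.5,0.5,0.5])

```text
t: 15.2
eef_pos: [0.5798, 0.0241, 0.0095]
ee_rot: [0.002, 0.738, 0.675, -0.003]
force: [-1.7, -11.2, 2.8]
grip_width: 0.0426
gripper_force: 5.9
```

Emit:
servo_tool(dr=[[0,0,0],[0,0,0],[0,0,0]], offset=[[0.06,0,0],[0.06,0,0],[0,0,0]], jaw=[0.5,0.5,0.5])

```text
t: 15.5
eef_pos: [0.5796, 0.0241, 0.0095]
ee_rot: [0.005, 0.739, 0.674, -0.006]
force: [-4.1, -21.4, 3.8]
grip_width: 0.0428
gripper_force: 11.1
```

```bash
python3 m.py
```

```text
[0.5796 0.0241 0.0095] [ -4.1 -21.4   3.8] 15.5 tcp stop [ -43.  -144.    91.8]
top long_module 0.7 [348. 246.  55.  48.] 1309 [-334.  -410.1  723.5]
side long_module 0.72 [283. 228.  56.  33.] 971 [-335.6 -414.9  713.2]
side long_module 0.67 [317. 157.  36.  25.] 233 [ -53.4  -72.8 -155.2]
side long_module 0.64 [240. 156.  46.  36.] 512 [-279.8   23.3   67.5]
side short_module 0.68 [318. 156.  35.  29.] 169 [-77.  -68.  717.7]
side short_module 0.59 [305. 171.  23.  23.] 208 [-149.5 -105.2  147.1]
```

Emit:
servo_tool(dr=[[0,0,0],[0,0,0],[0,0,0],[0,0,0],[0,0,0],[0,0,0],[0,0,0],[0,0,0]], offset=[[-0.5,0,0],[-0.8,0,0],[0,0,-1],[0,0,-1],[0,0,-1],[-1,0,-0.5],[-1,0,0],[-1,0,0]], jaw=[0.5,0.5,0.5,0.5,0.5,0.5,0.5,0.5])

```text
t: 16.6
eef_pos: [0.5698, -0.0978, 0.1152]
ee_rot: [0.0, 0.737, 0.676, 0.001]
force: [0.7, -0.7, -0.5]
grip_width: 0.0428
gripper_force: 0.0
```

Emit:
servo_tool(dr=[[0,0,0],[0,0,0],[0,0,0],[0,0,0]], offset=[[-1,0,0],[-1,0,0],[-1,0,0],[0,0,0]], jaw=[0.5,0.5,0.5,0.5])

```text
t: 17.0
eef_pos: [0.5614, -0.1903, 0.1143]
ee_rot: [0.001, 0.739, 0.674, 0.001]
force: [-0.1, -0.2, -0.0]
grip_width: 0.0429
gripper_force: 0.0
```

```bash
python3 m.py; python3 - <<'E'
from h import *
p=optics.capture("top")
cv2.imwrite("pics/b1.png",cv2.resize(p["color"][120:220,220:320,::-1],(600,600),interpolation=cv2.INTER_CUBIC))
E
```

```text
[ 0.5614 -0.1903  0.1143] [-0.1 -0.2 -0. ] 17.0 tcp stop [ -41.5 -359.2   91.8]
top long_module 0.91 [244. 148.  49.  30.] 1194 [-45.6 -65.2  -6.9]
top short_module 0.64 [266. 182.  20.  26.] 429 [-147.7 -100.5  103.2]
side long_module 0.84 [243. 160.  41.  31.] 507 [-280.    25.    62.5]
side long_module 0.74 [284. 226.  56.  35.] 961 [-335.  -414.7  714.3]
side long_module 0.59 [316. 156.  41.  28.] 484 [-46.7 -69.4  29.1]
side short_module 0.76 [302. 169.  24.  24.] 215 [-150.  -104.3  154.8]
```

View pics/b1.png

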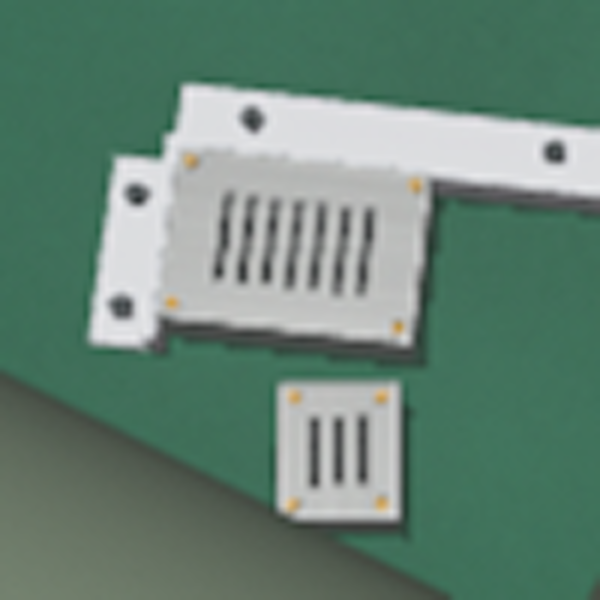

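The picture shows the seven-slot module at crop (295,245), tight against both walls with no green gap. The short module at (340,450) is undisturbed and the hand is clear.

```bash
python3 -c "
from rig import arm;print(arm.finish_job())"
```

```text
the job is handed in; nothing more can be done
None
```

The long module is pushed home in the corner stop, measured at about x −45.6 mm, y −65.2 mm and 0.007 rad off square; the short module did not move, the hand is clear, and the job is handed in (no verdict was returned).

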